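# Put the kettle on and pick out the sugar tin by its weight

## Task

Put the kettle on first: turn the hotplate's knob clockwise from off fully to on. Then heft all three identical steel tins, one after another, lifting each clear of the worktop and setting it gently back down upright, to feel which is the heaviest (it is full of sugar lumps; the others hold coffee and tea). Leave everything else where it stands, and finish while still holding the heaviest tin in the gripper, upright and still, at least 10 cm clear of the worktop with nothing else carrying it and the two lighter ones standing on the worktop.

Things in the scene. Friction and masses are not known exactly. Their poses are not given: they have to be found in the camera images.
- hob_knob (a joint): the hotplate's switch knob: 0 rad = off, 1.3 rad (75 degrees) = on, growing as the knob turns clockwise seen from above, with a hard stop at each end. A spring detent holds it at either end: it takes about 0.08 N m to start it off a stop, fading to none at the middle (0.65 rad), past which it snaps over by itself. It starts off.
- hob_knob_grip (a point): middle of the knob's black grip bar, on its vertical turning axis; the bar is 44 mm long (along this frame's x), 13 mm thick (y) and 28 mm tall, its top 12 mm above this point; below it is a 48 mm round skirt, and the hotplate's flat top lies 22 mm below this point. The frame turns with the knob. z is up.
- tin_a: one of three identical closed steel tins, upright cylinders 60 mm across, 105 mm tall, smooth sides, lid fixed and flush; origin: centre of its underside, z along its axis. They stand apart on the worktop right of the hotplate. Each weighs 150 to 420 g; one, drawn anew each time, is at least 90 g heavier than either other. The contents can shift only a few mm.
- tin_b: another of the tins, as tin_a.
- tin_c: another of the tins, as tin_a.
- hotplate: fixed countertop electric hotplate, white with a steel top, 250 mm (x) by 340 mm (y) by 63 mm tall; origin: centre of its underside on the worktop. Its round cooking plate (160 mm across, top at 72 mm) is centred 65 mm to +y of the origin; the knob stands on the control strip along its -y (right-hand) side, at x -20, y -120 mm.
- table: the wooden worktop, its top at z = 0; fixed.
- kettle: steel stove-top kettle on the cooking plate, 156 mm across, its arched handle reaching 211 mm above its base, a short spout to its +x reaching 116 mm from its axis; origin: centre of its underside. Leave alone.
- mug: white mug, 80 mm across, 92 mm tall, handle to its +y, behind the tins; origin: centre of its underside. Leave alone.
- salt: glass salt shaker with steel cap, 40 mm across, 70 mm tall, on the robot's side of the tins; origin: centre of its underside. Leave alone.
- spice_jar: amber spice jar with steel cap, 44 mm across, 95 mm tall, behind the tins; origin: centre of its underside. Leave alone.
- wooden_spoon: wooden spoon, 220 mm long, lying on the robot's side of the tins; origin under its middle, long axis x. Leave alone.
- saucer: white saucer, 100 mm across, 16 mm tall, on the robot's side; origin: centre of its underside. Leave alone.

How it is judged:
On the way, in this order (a step that is already met when the one before it is completed fails the run):
1. the hotplate is switched on (knob within 0.2 rad of the on stop) (value of joint hob_knob above 1.1 rad), for 0.2 s.
2. a first tin is lifted clear of the worktop (height (world z) of any of tin_a, tin_b, tin_c above 0.015 m), for 0.2 s.
3. all tins stand on the worktop again (height (world z) of each of tin_a, tin_b, tin_c below 0.006 m), for 0.1 s.
4. a second tin is lifted clear (height (world z) of any of tin_a, tin_b, tin_c above 0.015 m), for 0.2 s.
5. all tins stand on the worktop again (all of step 3), for 0.1 s.
6. a third tin is lifted clear (height (world z) of any of tin_a, tin_b, tin_c above 0.015 m), for 0.2 s.
At the end, for the whole second after the job is handed in: Knob above 1.1 rad. The heaviest tin held by the fingers (over 2 N), underside over 90 mm above the worktop, within 0.2 rad of upright, still, resting on nothing else; both lighter tins (each under 2.9 N on the worktop) stand there upright within 0.1 rad, at rest, not touched (value of joint hob_knob above 1.1 rad and ((height (world z) of tin_a above 0.09 m and angle between tin_a's own z axis and vertical below 0.2 rad and contact force between the fingers and tin_a above 2 N and linear speed of tin_a below 0.05 m/s and (contact force between tin_a and kettle below 0.05 N and contact force between tin_a and mug below 0.05 N and contact force between tin_a and spice_jar below 0.05 N and contact force between tin_a and tin_b below 0.05 N and contact force between tin_a and tin_c below 0.05 N) and height (world z) of each of tin_b, tin_c below 0.006 m and angle between each of tin_b, tin_c's own z axis and vertical below 0.1 rad and linear speed of each of tin_b, tin_c below 0.02 m/s and contact force between the fingers and tin_b below 0.1 N and contact force between tin_b and table between 0.8 and 2.9 N and contact force between the fingers and tin_c below 0.1 N and contact force between tin_c and table between 0.8 and 2.9 N) or (height (world z) of tin_b above 0.09 m and angle between tin_b's own z axis and vertical below 0.2 rad and contact force between the fingers and tin_b above 2 N and linear speed of tin_b below 0.05 m/s and (contact force between tin_b and kettle below 0.05 N and contact force between tin_b and mug below 0.05 N and contact force between tin_b and spice_jar below 0.05 N and contact force between tin_b and tin_a below 0.05 N and contact force between tin_b and tin_c below 0.05 N) and height (world z) of each of tin_a, tin_c below 0.006 m and angle between each of tin_a, tin_c's own z axis and vertical below 0.1 rad and linear speed of each of tin_a, tin_c below 0.02 m/s and contact force between the fingers and tin_a below 0.1 N and contact force between tin_a and table between 0.8 and 2.9 N and contact force between the fingers and tin_c below 0.1 N and contact force between tin_c and table between 0.8 and 2.9 N) or (height (world z) of tin_c above 0.09 m and angle between tin_c's own z axis and vertical below 0.2 rad and contact force between the fingers and tin_c above 2 N and linear speed of tin_c below 0.05 m/s and (contact force between tin_c and kettle below 0.05 N and contact force between tin_c and mug below 0.05 N and contact force between tin_c and spice_jar below 0.05 N and contact force between tin_c and tin_a below 0.05 N and contact force between tin_c and tin_b below 0.05 N) and height (world z) of each of tin_a, tin_b below 0.006 m and angle between each of tin_a, tin_b's own z axis and vertical below 0.1 rad and linear speed of each of tin_a, tin_b below 0.02 m/s and contact force between the fingers and tin_a below 0.1 N and contact force between tin_a and table between 0.8 and 2.9 N and contact force between the fingers and tin_b below 0.1 N and contact force between tin_b and table between 0.8 and 2.9 N))); the arm keeps its last pose, push and grip.
It fails at once if a tin was lifted before the hotplate was switched on (height (world z) of any of tin_a, tin_b, tin_c above 0.03 m and value of joint hob_knob below 0.9 rad).
It fails at once if a tin was dropped, thrown or knocked away (faster than 0.7 m/s with no finger on it) ((linear speed of tin_a above 0.7 m/s and contact force between the fingers and tin_a below 0.2 N) or (linear speed of tin_b above 0.7 m/s and contact force between the fingers and tin_b below 0.2 N) or (linear speed of tin_c above 0.7 m/s and contact force between the fingers and tin_c below 0.2 N)).
It fails at once if a tin was tipped over (more than 45 degrees) (angle between any of tin_a, tin_b, tin_c's own z axis and vertical above 0.785 rad).
It fails at once if kettle, mug, salt shaker, spice jar, spoon or saucer was pushed more than 30 mm (distance of any of kettle, mug, salt, spice_jar, wooden_spoon, saucer from where it was at the start of the episode above 0.03 m).
It fails at once if one of them was tipped (more than 30 degrees) (angle between any of kettle, mug, salt, spice_jar, saucer's own z axis and vertical above 0.52 rad).
It also fails if it takes over 72 s, if anything falls off the work surface, if the arm or the gripper's body presses on something with over 40 N, if the wrist force passes 120 N, or if a joint passes its speed limit or range.

## Robot

A 6-joint arm with a two-finger parallel gripper is mounted at the origin on the work surface. World frame = base frame: x ahead of the robot, y to its left, z up, the work surface at z = 0. Lengths are in m, angles in rad, forces in N, time in s.
With the tool pointing down it reaches from about 0.35 to 0.875 m from the base axis. Payload 15.5 kg.
Tool frame: the origin (TCP) lies midway between the tips of the shut fingers; the grasp point (between the pads) lies 19 mm behind it; z points along the fingers, y is the line along which they close (so a half turn about z gives the same grasp; the last joint's range is limited). The gripper opens to 85 mm and grips with 20 to 120 N. Pads are 22 mm wide; open, the fingers measure 114 mm over their backs; the gripper's body (76 mm by 85 mm) begins 54 mm behind the grasp point. The pads swing forward as they close: fully open they stand 13 mm farther back than shut.
Start: joints at [1.22, 0.494, 1.345, -0, 1.302, -0.096], TCP at [0.158, 0.605, 0.231] pointing down, gripper open.
Joint ranges: [-2.91, 2.91], [-0.82, 2.16], [0.22, 2.67], [-1.22, 4.37], [0.12, 2.79], [-3.08, 3.08]. Speed limits (rad/s): [1.89, 1.89, 2.57, 3.01, 3.01, 3.01].

## Interface

Orientations are given as a 3x3 rotation matrix whose columns are the frame's x, y, z axes.
In Python, from bench import env gives the robot as it stands.
- The arm moves only by the shell command python3 -m crank 'ROWS'. ROWS is a JSON object of lists of equal length, an entry for each row: "angular": the turn, a rotation vector about the world's x, y, z in degrees, a list of three; "xyz": the shift along the world's x, y, z in m, a list of three; "grip": the closure in counts, from 0 (fully open) to 255 (shut). In form: {"angular": [[rx, ry, rz], ...], "xyz": [[x, y, z], ...], "grip": [grip, ...]}. A call has 1 to 5 rows; each row is the pose to reach, as a shift and turn from the pose commanded when the call began; what a row does not reach only later rows make up. A row lasts 1/8 s, in which the tool goes at most 62.5 mm and 10.7 degrees, less where a joint would pass 70% of its speed; a pose out of reach is approached as far as the arm can. A call with a gripper value outside its range is refused whole. The fingers move at their own pace and stop on an object; the grip force is fixed at half the most. Time passes only in rows, so rows that repeat a pose let the fingers close. It gives the time, the measured TCP pose, the force, the opening and the grip force at its end, in the units of the state.
- env.state(): the state, without advancing time (a new reading comes with each control period).
- env.read_camera(name): name is "side" or "top" or "wrist"; returns the picture (400x640x3 uint8, red, green, blue); there is no depth.
- env.camera_params(name): a dict with "fov_y" (degrees; the focal length in pixels is half the picture's height over the tangent of half this angle, whatever the lens; pixels are square), "cx", "cy" (the principal point, pixels), "R" (3x3) and "t" (3): a world point X has camera coordinates R X + t; the wrist camera has in their place "T_tool_cam" (4x4, takes a point from camera to tool coordinates, whose origin is the TCP and whose axes are the flange's). Camera axes: x right, y down, z forward; pixel columns grow to the right and rows downward; lengths in m; the calibration is good to about 2 mm. A picture is of the moment at which its call begins: read the wrist's pose just before it. camera_params takes no time and is no camera call.
- env.hand_in(): hands the job in; it is judged then, once.
Trained networks look in the newest picture that a camera, given by its name, has taken for a name from the list of things; names that differ only in an ending like _2 or _b are one class to them, and where a whole thing is asked for, a point or a joint stands for the part that bears it (a point fixed in the world has none). Each returns a list of dicts, best first, with "p" (0 to 1); they miss things now and then, are a little off and sometimes report something else, mostly with a low value. They report only what shows in the picture. A call takes as long as a camera call.
- env.look_for(camera, target): "box" ([left, top, width, height] in pixels, round what is visible of it).
The state is a dict: "t": time; "qpos": joint angles; "dq": joint speeds; "joint_efforts": joint torques, N m; "ee_pos": TCP position; "tcp_rot": TCP orientation; "contact_force": force on the tool from outside, world axes, zero at the start; "torque": the same for the moment, N m; "width": opening from 0.0 (shut) to 1.0 (fully open); "grip_force": force on a finger pad.
Only numpy, scipy, OpenCV 4.12 (cv2) and the standard library are available. Lean on these libraries where they do the work, as an engineer would, in place of code of your own. Each camera call takes 0.05 s, during which the arm holds its last target. There are 200 camera calls.

## Working session

There is one attempt and no reset: what is moved stays moved. The work goes in short steps, Python scripts to look and compute and a shell command to move; the robot and the scene stay as the last step left them, time stands still between calls to the robot, and variables do not carry over. Pictures are saved under pics/ and viewed, at most 10 in all, crops included, and the job is handed in when it is done.

```bash
mkdir -p pics; cat > h.py <<'E'
import numpy as np, cv2
from bench import env
def ray(cam,u,v,st=None):
    p=env.camera_params(cam); f=200/np.tan(np.radians(p["fov_y"])/2)
    d=np.array([(u-p["cx"])/f,(v-p["cy"])/f,1.])
    if cam=="wrist":
        T=np.array(p["T_tool_cam"]); R=np.array(st["tcp_rot"])
        return R@T[:3,3]+np.array(st["ee_pos"]), R@(T[:3,:3]@d)
    R=np.array(p["R"]); t=np.array(p["t"]); return -R.T@t, R.T@d
def atz(cam,u,v,z,st=None):
    o,d=ray(cam,u,v,st); return o+d*(z-o[2])/d[2]
def proj(cam,X,st=None):
    p=env.camera_params(cam); f=200/np.tan(np.radians(p["fov_y"])/2)
    if cam=="wrist":
        T=np.array(p["T_tool_cam"]); R=np.array(st["tcp_rot"])
        c=T[:3,:3].T@(R.T@(np.array(X)-st["ee_pos"])-T[:3,3])
    else: c=np.array(p["R"])@X+np.array(p["t"])
    return c[:2]/c[2]*f+[p["cx"],p["cy"]]
def snap(cam,name):
    im=env.read_camera(cam); cv2.imwrite(f"pics/{name}.png",im[:,:,::-1]); return im
E
python3 - <<'E'
from h import *
np.set_printoptions(precision=4,suppress=True)
for c in("top","side"):
    snap(c,c+"0"); p=env.camera_params(c); print(c,p)
    for n in ("tin_a","hob_knob_grip","hotplate","mug","salt","spice_jar","wooden_spoon","saucer","kettle"):
        for r in env.look_for(c,n)[:4]: 
            if r["p"]>.2: print(n,round(r["p"],2),np.round(r["box"],1))
print(env.camera_params("wrist")); print(env.state())
E
```

```text
top {'fov_y': 55.615798162537374, 'cx': 327.2654332252463, 'cy': 208.0207730526046, 'R': array([[-0.0168, -0.9998,  0.0067],
       [-0.9863,  0.0155, -0.1641],
       [ 0.164 , -0.0094, -0.9864]]), 't': array([0.0072, 0.5132, 1.0636])}
tin_a 0.67 [373.6 190.7  25.5  25. ]
tin_a 0.6 [327.7 191.6  22.2  24.3]
tin_a 0.58 [428.8 211.2  28.7  19.6]
hob_knob_grip 0.6 [160.8 167.4  74.7  66.3]
hob_knob_grip 0.56 [261.1 194.3  16.8  19.4]
hotplate 0.73 [169.3 156.5 126.6 107.5]
salt 0.55 [373.6 256.   15.5  12.4]
spice_jar 0.62 [335.6 132.   20.3  24.5]
wooden_spoon 0.6 [401.6 254.1  76.9  15.6]
saucer 0.83 [305.8 243.1  37.6  34.1]
kettle 0.93 [159.2 168.2  73.2  65.1]
side {'fov_y': 51.26043804118967, 'cx': 322.0100823735492, 'cy': 204.13105161015923, 'R': array([[ 0.9294, -0.369 ,  0.0016],
       [-0.2866, -0.7246, -0.6268],
       [ 0.2324,  0.5821, -0.7792]]), 't': array([-0.4669,  0.2007,  1.1065])}
tin_a 0.85 [343.8 239.2  25.6  38.9]
tin_a 0.74 [346.  297.4  26.3  40.6]
tin_a 0.69 [324.1 202.5  19.9  36.3]
hob_knob_grip 0.7 [255.7 221.8  36.7  26.1]
hob_knob_grip 0.45 [300.  161.6 
[... 443 characters left out ...]
3035,  0.078 ],
       [ 1.    ,  0.0002, -0.0009,  0.0001],
       [ 0.0009, -0.3035,  0.9528, -0.1428],
       [ 0.    ,  0.    ,  0.    ,  1.    ]])}
{'t': 1.0, 'qpos': array([ 1.2205,  0.4936,  1.3455, -0.    ,  1.3025, -0.0955]), 'dq': array([-0.0014, -0.002 , -0.0028, -0.0016,  0.0017,  0.0022]), 'joint_efforts': array([  0.0043, -88.1996, -38.4298,   0.0004,   0.0001,  -0.    ]), 'ee_pos': array([0.1575, 0.6048, 0.2313]), 'tcp_rot': array([[-0.9677,  0.252 ,  0.    ],
       [ 0.252 ,  0.9677,  0.    ],
       [-0.    ,  0.    , -1.    ]]), 'contact_force': array([ 0.8232, -0.3543, -0.4094]), 'torque': array([ 0.0287,  0.0334, -0.0423]), 'grip_force': 0.0, 'width': 0.9984752625190841}
```

```bash
python3 - <<'E'
from h import *
np.set_printoptions(precision=3,suppress=True)
a=cv2.imread("pics/top0.png")[100:300,130:530]; cv2.imwrite("pics/top0c.png",cv2.resize(a,(800,400)))
a=cv2.imread("pics/side0.png")[80:380,220:500]; cv2.imwrite("pics/side0c.png",cv2.resize(a,(560,600)))
def tri(n,t,s,hz):
    c=lambda b:(b[0]+b[2]/2,b[1]+b[3]/2)
    o1,d1=ray("top",*c(t));o2,d2=ray("side",*c(s))
    k=np.linalg.lstsq(np.array([d1,-d2]).T,o2-o1,rcond=None)[0]
    P,Q=o1+k[0]*d1,o2+k[1]*d2; print(n,(P+Q)/2,"gap",np.linalg.norm(P-Q),"top@hz",atz("top",*c(t),hz),"side",atz("side",*c(s),hz))
tri("t1",[327.7,191.6,22.2,24.3],[324.1,202.5,19.9,36.3],.055)
tri("t2",[373.6,190.7,25.5,25],[343.8,239.2,25.6,38.9],.055)
tri("t3",[428.8,211.2,28.7,19.6],[346,297.4,26.3,40.6],.055)
tri("knob",[261.1,194.3,16.8,19.4],[300,161.6,17.5,14],.08)
tri("salt",[373.6,256,15.5,12.4],[285.6,264.5,18.4,27.3],.035)
tri("spice",[335.6,132,20.3,24.5],[386.2,191.5,18.5,30],.047)
E
```

```text
t1 [ 0.525 -0.035  0.046] gap 0.00017944536554404696 top@hz [ 0.523 -0.035  0.055] side [ 0.522 -0.041  0.055]
t2 [ 0.527 -0.174  0.051] gap 0.007136870284665153 top@hz [ 0.523 -0.172  0.055] side [ 0.529 -0.176  0.055]
t3 [ 0.466 -0.329  0.066] gap 0.0021015607499013135 top@hz [ 0.468 -0.333  0.055] side [ 0.467 -0.325  0.055]
knob [0.524 0.164 0.064] gap 8.477243384808324e-05 top@hz [0.521 0.162 0.08 ] side [0.519 0.15  0.08 ]
salt [ 0.359 -0.156  0.029] gap 0.01015366370114512 top@hz [ 0.354 -0.154  0.035] side [ 0.364 -0.16   0.035]
spice [ 0.703 -0.059  0.056] gap 0.002740758621820914 top@hz [ 0.705 -0.06   0.047] side [ 0.709 -0.054  0.047]
```

View pics/top0c.png

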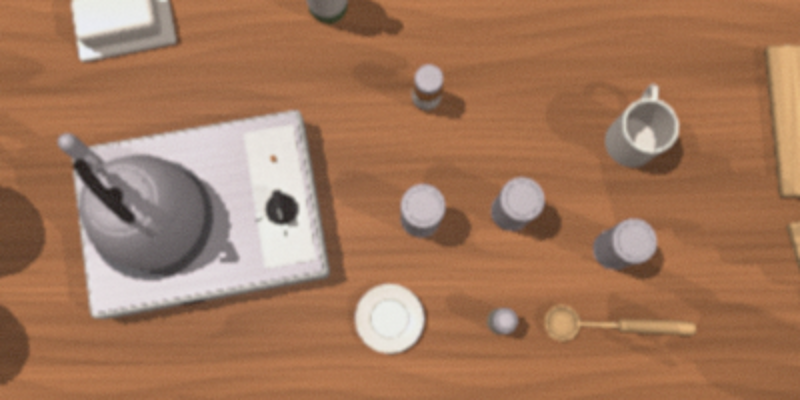

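View pics/side0c.png

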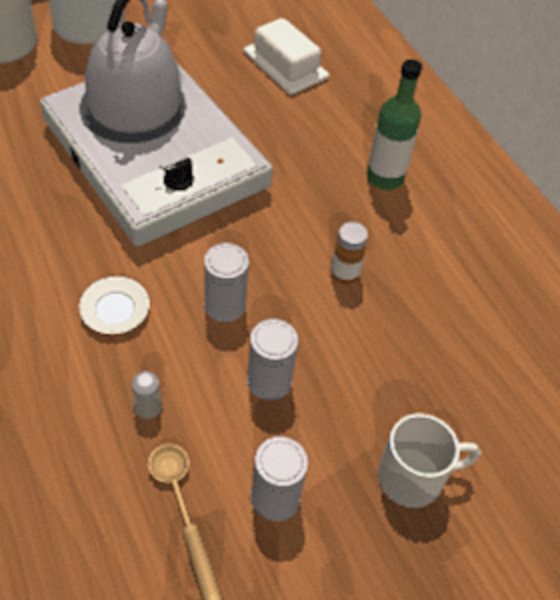

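```bash
python3 -m crank '{"angular":[[0,0,0],[0,0,0],[0,0,0],[0,0,0],[0,0,0]],"xyz":[[0,0,0.06],[0,0,0.12],[0.02,-0.03,0.15],[0.06,-0.075,0.15],[0.1,-0.123,0.15]],"grip":[0,0,0,0,0]}'
python3 -m crank '{"angular":[[0,0,0],[0,0,0],[0,0,0],[0,0,0],[0,0,0]],"xyz":[[0.262,-0.322,0],[0.262,-0.322,0],[0.262,-0.322,0],[0.262,-0.322,0],[0.262,-0.322,0]],"grip":[0,0,0,0,0]}'
python3 -m crank '{"angular":[[0,0,0],[0,0,0],[0,0,0]],"xyz":[[0,0,-0.06],[0,0,-0.12],[0,0,-0.12]],"grip":[0,0,0]}'
python3 - <<'E'
from h import *
st=env.state();print(st["t"],st["ee_pos"],st["tcp_rot"],st["qpos"])
snap("wrist","w1")
for r in env.look_for("wrist","hob_knob_grip"): print(r)
print(proj("wrist",[.52,.162,.097],st))
E
```

```text
t: 1.62
ee_pos: [0.2583, 0.4807, 0.3816]
tcp_rot: [[-0.968, 0.251, 0.001], [0.251, 0.968, 0.001], [-0.0, 0.001, -1.0]]
contact_force: [1.7, 0.9, -0.4]
width: 1.001
grip_force: 0.0
t: 2.25
ee_pos: [0.4557, 0.2377, 0.3815]
tcp_rot: [[-0.968, 0.252, 0.001], [0.252, 0.968, 0.0], [-0.0, 0.0, -1.0]]
contact_force: [1.4, 1.6, -1.1]
width: 1.003
grip_force: 0.0
t: 2.62
ee_pos: [0.4526, 0.2384, 0.2585]
tcp_rot: [[-0.968, 0.252, -0.007], [0.252, 0.968, -0.003], [0.006, -0.004, -1.0]]
contact_force: [0.0, -0.2, 0.3]
width: 1.001
grip_force: 0.0
2.625 [0.45264319 0.23843471 0.25851803] [[-0.96762087  0.25231503 -0.00685398]
 [ 0.25233753  0.9676357  -0.0026305 ]
 [ 0.00596844 -0.00427484 -0.99997305]] [ 3.68056774e-01  3.09322158e-01  1.57670101e+00  1.23316284e-05
  1.26291097e+00 -9.47656240e-01]
{'box': [257.9, 226.5, 42.6, 50.7], 'p': 0.65}
[274.23908121 255.81541339]
```

View pics/w1.png

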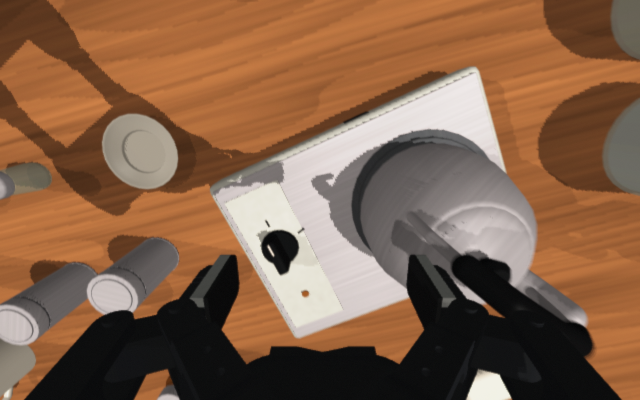

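```bash
python3 - <<'E'
import cv2
a=cv2.imread("pics/w1.png")[200:310,220:350]; cv2.imwrite("pics/w1c.png",cv2.resize(a,(650,550),interpolation=cv2.INTER_CUBIC))
E
```

```text
(no output)
```

View pics/w1c.png

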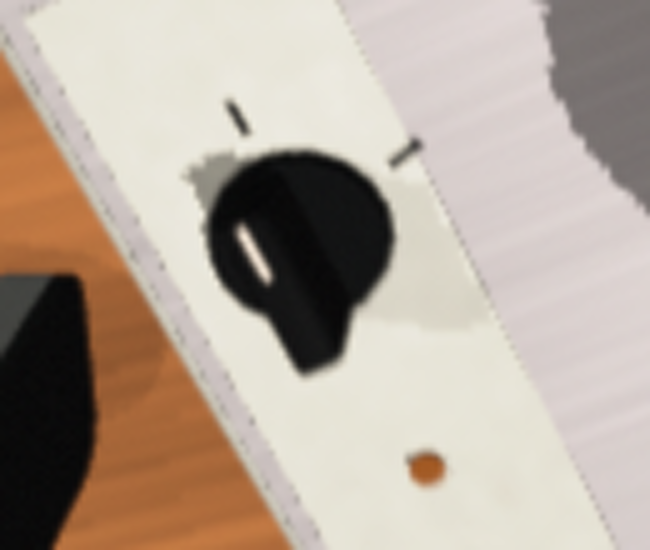

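```bash
python3 - <<'E'
from h import *
st=env.state(); g=lambda x,y,z:atz("wrist",220+x/5-.4,200+y/5-.4,z,st)
for n,a,b in(("edgeR",(345,0),(610,550)),("edgeL",(28,20),(325,545)),("off",(228,100),(248,133)),):
    v=g(*a,.063)-g(*b,.063); print(n,g(*a,.063),np.degrees(np.arctan2(v[1],v[0])))
c=g(300,232,.067); print("knob",c)
for n,p in(("off",(238,117)),("on",(405,152)),("offend",(228,100)),("onend",(420,145))):
    v=g(*p,.063)-c; print(n,np.degrees(np.arctan2(v[1],v[0])),np.linalg.norm(v))
# bar end edge bottom at top face
print("bar end",g(285,345,.097)-c, "pointer dir")
v=g(240,228,.097)-g(268,280,.097);print(np.degrees(np.arctan2(v[1],v[0])))
E
```

```text
edgeR [0.47302439 0.19207019 0.063     ] -171.5838756094049
edgeL [0.45824425 0.1146572  0.063     ] -171.02439228104464
off [0.49091197 0.15599596 0.063     ] -167.74423018823305
knob [0.52882313 0.16384736 0.067     ]
off -168.26753868361504 0.03382657140827924
on 112.52881963324658 0.034241195290652046
offend -168.29944173098463 0.0389217198219348
onend 111.34563403560362 0.03846733993455952
bar end [ 0.01453254 -0.00384815  0.03      ] pointer dir
-171.2671479988819
```

```bash
python3 -m crank '{"angular":[[0,0,10],[0,0,20],[0,0,23.6],[0,0,23.6],[0,0,23.6]],"xyz":[[0.04,-0.04,0],[0.0755,-0.0755,0],[0.0755,-0.0755,-0.04],[0.0755,-0.0755,-0.08],[0.0755,-0.0755,-0.08]],"grip":[0,0,0,0,0]}'
python3 - <<'E'
from h import *
st=env.state();print(st["t"],st["ee_pos"],st["tcp_rot"],st["qpos"])
im=snap("wrist","w2")
for r in env.look_for("wrist","hob_knob_grip"): print(r)
for X in([.528,.163,.097],[.55,.1664,.097],[.506,.1596,.097]):print(proj("wrist",X,st))
E
```

```text
t: 3.35
ee_pos: [0.5304, 0.1641, 0.1818]
tcp_rot: [[-0.988, -0.157, -0.001], [-0.157, 0.988, -0.0], [0.001, -0.0, -1.0]]
contact_force: [0.3, -1.3, 0.8]
width: 0.995
grip_force: 0.0
3.35 [0.53036644 0.16409104 0.1818198 ] [[-9.87660460e-01 -1.56607729e-01 -9.13645733e-04]
 [-1.56607618e-01  9.87660882e-01 -1.92166145e-04]
 [ 9.32466853e-04 -4.67110220e-05 -9.99999564e-01]] [ 1.92497444e-01  4.51437173e-01  1.58002801e+00 -1.54283704e-05
  1.11106100e+00 -1.53554707e+00]
{'box': [297.2, 164.4, 53.0, 61.6], 'p': 0.65}
[321.51673663 204.90660309]
[321.44122124 229.8996853 ]
[321.59661145 178.47069055]
```

View pics/w2.png

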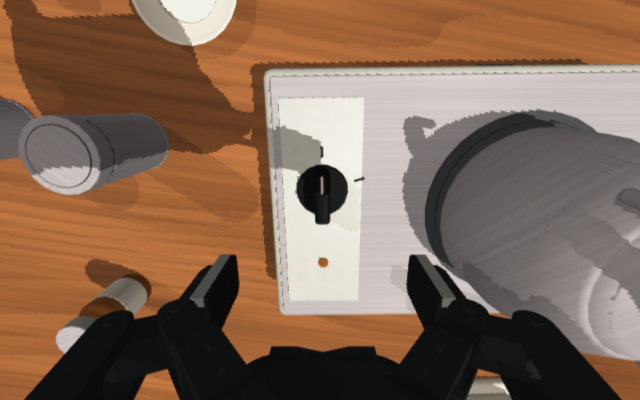

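```bash
python3 - <<'E'
from h import *
st=env.state()
print(atz("wrist",322,190,.067,st), atz("wrist",322,223.5,.097,st)-[.022,.0034,0])
im=cv2.imread("pics/w2.png")[150:240,280:365].min(2); 
print(im[:, 42], np.where(im[40]<60)[0][[0,-1]])
E
```

```text
[0.52595506 0.16318811 0.067     ] [0.52477575 0.16315053 0.097     ]
[ 71  69  66  65  61  62  77 142 217 229 230 231 228 200 112  32  11  10
  10   6   9   8   8   8  10  19  51 100 119 121 122 122 122 122 123 123
 123 123 124 122 123 123 121 105  58  22  26  29  29  30  30  29  29  30
  29  29  29  29  30  29  29  29  30  28  29  30  28  30  30  30  30  30
  30  53 128 204 222 224 224 224 224 224 224 223 223 223 223 223 222 221] [17 66]
```

```bash
python3 -m crank '{"angular":[[0,0,0],[0,0,0],[0,0,0],[0,0,0],[0,0,0]],"xyz":[[-0.005,-0.001,-0.05],[-0.005,-0.001,-0.10],[-0.005,-0.001,-0.104],[-0.005,-0.001,-0.104],[-0.005,-0.001,-0.104]],"grip":[0,0,100,180,255]}'
```

```text
t: 4.08
ee_pos: [0.5268, 0.1633, 0.0796]
tcp_rot: [[-0.988, -0.157, 0.004], [-0.157, 0.988, 0.001], [-0.004, 0.0, -1.0]]
contact_force: [-0.3, -0.2, 0.4]
width: 0.383
grip_force: 0.0
```

```bash
python3 -m crank '{"angular":[[0,0,0],[0,0,0],[0,0,0],[0,0,0]],"xyz":[[-0.001,0,-0.003],[-0.001,0,-0.003],[-0.001,0,-0.003],[-0.001,0,-0.003]],"grip":[255,255,255,255]}'
```

```text
t: 4.58
ee_pos: [0.5255, 0.1629, 0.076]
tcp_rot: [[-0.988, -0.157, 0.003], [-0.157, 0.988, 0.0], [-0.003, -0.0, -1.0]]
contact_force: [-0.9, -3.4, 20.9]
width: 0.141
grip_force: 58.6
```

```bash
python3 -m crank '{"angular":[[0,0,-10],[0,0,-20],[0,0,-30],[0,0,-40],[0,0,-50]],"xyz":[[0,0,0.001],[0,0,0.002],[0,0,0.002],[0,0,0.002],[0,0,0.002]],"grip":[255,255,255,255,255]}'
python3 -m crank '{"angular":[[0,0,-10],[0,0,-20],[0,0,-26],[0,0,-26]],"xyz":[[0,0,0],[0,0,0],[0,0,0],[0,0,0]],"grip":[255,255,255,255]}'
```

```text
t: 5.2
ee_pos: [0.525, 0.1617, 0.0763]
tcp_rot: [[-0.751, 0.66, 0.001], [0.66, 0.751, -0.002], [-0.002, -0.0, -1.0]]
contact_force: [6.3, -14.8, -12.4]
width: 0.132
grip_force: 60.6
t: 5.7
ee_pos: [0.5245, 0.1613, 0.0763]
tcp_rot: [[-0.39, 0.921, 0.0], [0.921, 0.39, -0.002], [-0.002, -0.001, -1.0]]
contact_force: [4.7, -17.1, -9.5]
width: 0.138
grip_force: 62.3
```

```bash
python3 -m crank '{"angular":[[0,0,0],[0,0,0],[0,0,0],[0,0,0],[0,0,0]],"xyz":[[0,0,0],[0,0,0],[0,0,0.05],[0,0,0.11],[0,-0.02,0.17]],"grip":[0,0,0,0,0]}'
python3 - <<'E'
from h import *
st=env.state();print(st["t"],st["qpos"])
im=snap("wrist","w3")
for n in("hob_knob_grip","tin_a"):
  for r in env.look_for("wrist",n): print(n,r)
u,v=proj("wrist",[.525,.162,.08],st); print(u,v)
E
```

```text
t: 6.32
ee_pos: [0.524, 0.1438, 0.2478]
tcp_rot: [[-0.392, 0.92, 0.0], [0.92, 0.392, 0.0], [0.0, 0.001, -1.0]]
contact_force: [1.6, -0.8, 0.4]
width: 0.999
grip_force: 0.0
6.325 [ 1.57779327e-01  3.61832372e-01  1.52541679e+00  4.20995692e-04
  1.25380612e+00 -2.45319201e-01]
hob_knob_grip {'box': [308.2, 142.1, 43.2, 50.5], 'p': 0.8}
tin_a {'box': [231.3, 337.2, 31.7, 24.6], 'p': 0.76}
tin_a {'box': [232.6, 261.0, 57.4, 82.0], 'p': 0.59}
330.1234983312311 168.2762854549453
```

View pics/w3.png

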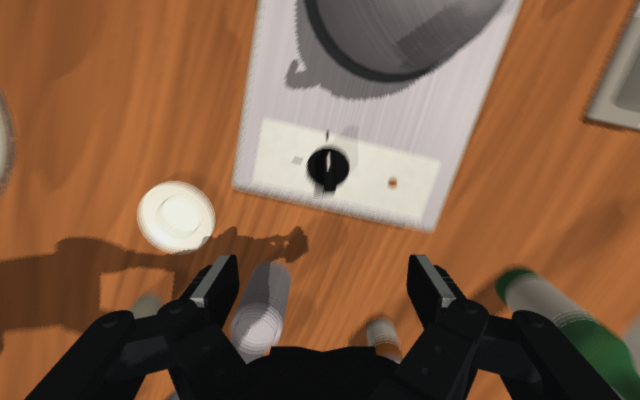

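```bash
python3 - <<'E'
from h import *
for n,t,s in(("t1",(423,207),(227,260)),("t2",(522,200),(274,338)),("t3",(634,242),(281,459))):
    print(n,atz("top",130+t[0]/2,100+t[1]/2,.105),atz("side",220+s[0]/2,80+s[1]/2,.105))
E
python3 -m crank '{"angular":[[0,0,0],[0,0,0],[0,0,0],[0,0,0],[0,0,0]],"xyz":[[0,-0.06,0],[0,-0.12,0],[0,-0.13,0],[0,-0.13,0],[0,-0.13,0]],"grip":[0,0,0,0,0]}'
python3 - <<'E'
from h import *
st=env.state();print(st["t"],st["ee_pos"])
im=snap("wrist","w4")
for r in env.look_for("wrist","tin_a"): print(r, [atz("wrist",r["box"][0]+r["box"][2]/2,r["box"][1]+r["box"][3]/2,z,st) for z in (.105,.055)])
for i in range(3): print(env.state()["contact_force"]); env.read_camera("top")
E
```

```text
t1 [ 0.51482601 -0.03997785  0.105     ] [ 0.51912815 -0.04100742  0.105     ]
t2 [ 0.52250423 -0.17693675  0.105     ] [ 0.52613007 -0.17706169  0.105     ]
t3 [ 0.46162526 -0.32789542  0.105     ] [ 0.46596027 -0.32702878  0.105     ]
t: 7.1
ee_pos: [0.5241, 0.0144, 0.2452]
tcp_rot: [[-0.392, 0.92, -0.001], [0.92, 0.392, 0.0], [0.001, -0.0, -1.0]]
contact_force: [-0.2, 0.7, 0.1]
width: 0.999
grip_force: 0.0
7.1 [0.5241027  0.01438475 0.24522152]
{'box': [237.1, 267.3, 56.0, 82.8], 'p': 0.83} [array([ 0.51860901, -0.14277692,  0.105     ]), array([ 0.52305428, -0.18317663,  0.055     ])]
{'box': [157.9, 378.0, 20.8, 22.0], 'p': 0.73} [array([ 0.44559997, -0.30704048,  0.105     ]), array([ 0.43715002, -0.37645325,  0.055     ])]
{'box': [268.0, 183.1, 59.8, 74.1], 'p': 0.72} [array([ 0.5131232 , -0.02601023,  0.105     ]), array([ 0.51659954, -0.04578604,  0.055     ])]
{'box': [359.6, 9.8, 46.0, 61.1], 'p': 0.48} [array([0.51919621, 0.15805209, 0.105     ]), array([0.52374519, 0.1707863 , 0.055     ])]
[-0.26631496  1.24751452 -0.70104668]
[ 0.47402556 -0.30325908  0.20635049]
[0.14305311 0.3093466  0.83849378]
```

View pics/w4.png

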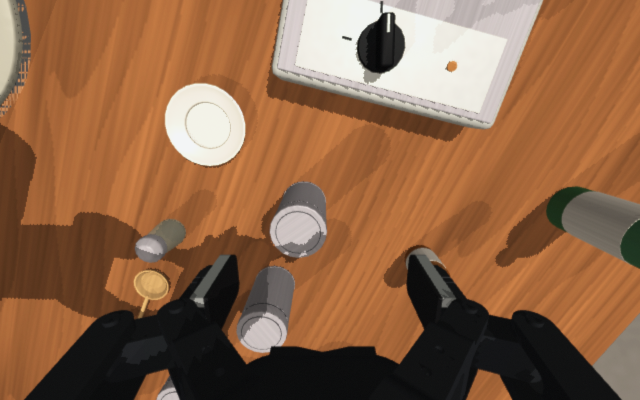

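```bash
python3 - <<'E'
from h import *
st=env.state()
for p in((299,231),(263,332)): print(atz("wrist",*p,.105,st))
E
```

```text
[ 0.51895101 -0.03762614  0.105     ]
[ 0.52768202 -0.17572666  0.105     ]
```

```bash
python3 -m crank '{"angular":[[0,0,0],[0,0,0],[0,0,0],[0,0,0],[0,0,0]],"xyz":[[-0.006,-0.053,0],[-0.006,-0.053,0],[-0.006,-0.053,-0.06],[-0.006,-0.053,-0.12],[-0.006,-0.053,-0.16]],"grip":[0,0,0,0,0]}'
python3 -m crank '{"angular":[[0,0,0],[0,0,0],[0,0,0],[0,0,0],[0,0,0]],"xyz":[[0,0,-0.035],[0,0,-0.035],[0,0,-0.035],[0,0,-0.035],[0,0,-0.035]],"grip":[0,0,100,150,255]}'
python3 -m crank '{"angular":[[0,0,0],[0,0,0],[0,0,0]],"xyz":[[0,0,0],[0,0,0],[0,0,0]],"grip":[255,255,255]}'
```

```text
t: 7.98
ee_pos: [0.5175, -0.039, 0.0834]
tcp_rot: [[-0.391, 0.92, -0.002], [0.92, 0.391, 0.0], [0.001, -0.001, -1.0]]
contact_force: [1.4, 0.4, -0.9]
width: 1.002
grip_force: 0.0
t: 8.6
ee_pos: [0.5192, -0.0398, 0.0524]
tcp_rot: [[-0.391, 0.92, 0.003], [0.92, 0.391, -0.0], [-0.001, 0.002, -1.0]]
contact_force: [-1.8, 1.0, 6.0]
width: 0.7
grip_force: 63.7
t: 8.98
ee_pos: [0.5192, -0.0398, 0.0524]
tcp_rot: [[-0.391, 0.92, 0.003], [0.92, 0.391, -0.0], [-0.001, 0.002, -1.0]]
contact_force: [-1.2, 1.3, 6.2]
width: 0.694
grip_force: 63.8
```

Gripped (opening 59 mm). Lift 50 mm, hold, weigh.

```bash
cat > weigh.py <<'E'
from h import *
F=[];J=[];T=[]
for i in range(12):
    s=env.state(); F.append(s["contact_force"]);J.append(s["joint_efforts"][1:3]);T.append(s["torque"]); env.read_camera("wrist")
F=np.array(F);print("t",s["t"],"pos",s["ee_pos"],"F",F.mean(0).round(3),"se",(F.std(0)/12**.5).round(3),"J",np.mean(J,0).round(3),"T",np.mean(T,0).round(3), s["width"],s["grip_force"])
E
python3 -m crank '{"angular":[[0,0,0],[0,0,0],[0,0,0],[0,0,0],[0,0,0]],"xyz":[[0,0,0.015],[0,0,0.04],[0,0,0.05],[0,0,0.05],[0,0,0.05]],"grip":[255,255,255,255,255]}'
python3 weigh.py
```

```text
t: 9.6
ee_pos: [0.5179, -0.0398, 0.1002]
tcp_rot: [[-0.391, 0.921, -0.001], [0.921, 0.391, 0.0], [0.0, -0.001, -1.0]]
contact_force: [0.5, 0.3, -4.0]
width: 0.697
grip_force: 66.1
t 10.15 pos [ 0.51823324 -0.03983011  0.1004989 ] F [ 0.416  0.036 -3.734] se [0.17  0.194 0.104] J [-79.443 -25.546] T [ 0.011  0.005 -0.012] 0.7027341169331467 66.06901556253433
```

```bash
python3 -m crank '{"angular":[[0,0,0],[0,0,0],[0,0,0],[0,0,0],[0,0,0]],"xyz":[[0,0,-0.025],[0,0,-0.040],[0,0,-0.045],[0,0,-0.047],[0,0,-0.0485]],"grip":[255,255,255,255,255]}'
python3 -m crank '{"angular":[[0,0,0],[0,0,0]],"xyz":[[0,0,0],[0,0,0]],"grip":[255,255]}'
```

```text
t: 10.82
ee_pos: [0.5186, -0.0399, 0.0524]
tcp_rot: [[-0.391, 0.92, 0.001], [0.92, 0.391, -0.0], [-0.0, 0.001, -1.0]]
contact_force: [-3.6, -0.6, 12.5]
width: 0.7
grip_force: 68.2
t: 11.08
ee_pos: [0.5186, -0.0399, 0.0525]
tcp_rot: [[-0.391, 0.921, 0.001], [0.921, 0.391, -0.0], [-0.0, 0.001, -1.0]]
contact_force: [-0.7, 0.5, 2.0]
width: 0.701
grip_force: 67.0
```

```bash
python3 -m crank '{"angular":[[0,0,0],[0,0,0],[0,0,0],[0,0,0],[0,0,0]],"xyz":[[0,0,0],[0,0,0],[0,0,0.04],[0,0,0.10],[0,0,0.16]],"grip":[100,0,0,0,0]}'
python3 -m crank '{"angular":[[0,0,0],[0,0,0],[0,0,0],[0,0,0],[0,0,0]],"xyz":[[0,-0.04,0.01],[0.005,-0.10,0.01],[0.008,-0.136,0.01],[0.008,-0.136,0.01],[0.008,-0.136,0.01]],"grip":[0,0,0,0,0]}'
python3 - <<'E'
from h import *
st=env.state();print(st["t"],st["ee_pos"])
im=snap("wrist","w5")
for r in env.look_for("wrist","tin_a"): print(r)
for X in((.518,-.039,.105),(.527,-.176,.105),(.464,-.3275,.105)): print(proj("wrist",X,st))
F=[]
for i in range(6): F.append(env.state()["contact_force"]); env.read_camera("top")
print(np.mean(F,0))
E
```

```text
t: 11.7
ee_pos: [0.5179, -0.0398, 0.2138]
tcp_rot: [[-0.391, 0.921, -0.001], [0.921, 0.391, 0.0], [0.0, -0.0, -1.0]]
contact_force: [1.6, 0.5, 0.2]
width: 0.997
grip_force: 0.0
t: 12.32
ee_pos: [0.526, -0.1754, 0.2219]
tcp_rot: [[-0.39, 0.921, -0.001], [0.921, 0.39, 0.0], [0.001, -0.0, -1.0]]
contact_force: [0.6, 0.3, 0.0]
width: 1.001
grip_force: 0.0
12.325 [ 0.52597386 -0.17540988  0.22187298]
{'box': [288.7, 151.0, 66.3, 74.5], 'p': 0.84}
{'box': [337.0, 1.6, 79.4, 86.2], 'p': 0.79}
{'box': [209.6, 238.9, 51.6, 85.3], 'p': 0.7}
[380.5644177  41.4472212]
[323.58718112 197.31349272]
[211.98319234 301.91911063]
[ 0.05222143  0.24864454 -0.0447261 ]
```

View pics/w5.png

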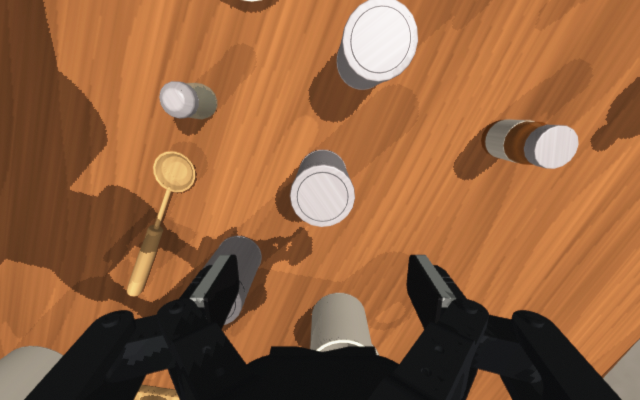

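```bash
python3 -m crank '{"angular":[[0,0,0],[0,0,0],[0,0,0],[0,0,0],[0,0,0]],"xyz":[[0,0,-0.06],[0,0,-0.12],[0,0,-0.16],[0,0,-0.169],[0,0,-0.169]],"grip":[0,0,0,0,50]}'
python3 -m crank '{"angular":[[0,0,0],[0,0,0],[0,0,0],[0,0,0],[0,0,0]],"xyz":[[0,0,0],[0,0,0],[0,0,0],[0,0,0],[0,0,0]],"grip":[100,255,255,255,255]}'
python3 -m crank '{"angular":[[0,0,0],[0,0,0],[0,0,0],[0,0,0],[0,0,0]],"xyz":[[0,0,0.015],[0,0,0.04],[0,0,0.05],[0,0,0.05],[0,0,0.05]],"grip":[255,255,255,255,255]}'
python3 weigh.py
python3 - <<'E'
from h import *
print(atz("top",130+651/2,100+128/2,.092))
E
```

```text
t: 13.35
ee_pos: [0.5266, -0.1759, 0.0537]
tcp_rot: [[-0.391, 0.92, 0.0], [0.92, 0.391, -0.0], [-0.0, 0.0, -1.0]]
contact_force: [1.4, -0.9, 0.5]
width: 0.818
grip_force: 0.0
t: 13.98
ee_pos: [0.5272, -0.1763, 0.0548]
tcp_rot: [[-0.391, 0.92, 0.003], [0.92, 0.391, -0.001], [-0.002, 0.002, -1.0]]
contact_force: [-1.7, -0.2, 10.3]
width: 0.697
grip_force: 65.6
t: 14.6
ee_pos: [0.5259, -0.1757, 0.1026]
tcp_rot: [[-0.391, 0.92, -0.001], [0.92, 0.391, 0.0], [0.001, -0.0, -1.0]]
contact_force: [-0.4, 0.4, -1.4]
width: 0.697
grip_force: 65.2
t 15.15 pos [ 0.52623666 -0.17582385  0.10301229] F [ 0.047 -0.244 -1.545] se [0.141 0.131 0.146] J [-83.404 -27.184] T [-0.013  0.003 -0.007] 0.7004147345441878 65.15826010610908
[ 0.62619516 -0.36762977  0.092     ]
```

```bash
python3 -m crank '{"angular":[[0,0,0],[0,0,0],[0,0,0],[0,0,0],[0,0,0]],"xyz":[[0,0,-0.025],[0,0,-0.040],[0,0,-0.045],[0,0,-0.047],[0,0,-0.0485]],"grip":[255,255,255,255,255]}'
python3 -m crank '{"angular":[[0,0,0],[0,0,0]],"xyz":[[0,0,0],[0,0,0]],"grip":[255,255]}'
python3 -m crank '{"angular":[[0,0,0],[0,0,0],[0,0,0],[0,0,0],[0,0,0]],"xyz":[[0,0,0],[0,0,0],[0,0,0.04],[0,0,0.10],[0,0,0.16]],"grip":[100,0,0,0,0]}'
python3 -m crank '{"angular":[[0,0,0],[0,0,0],[0,0,0],[0,0,0],[0,0,0]],"xyz":[[-0.02,-0.04,0.01],[-0.04,-0.10,0.01],[-0.06,-0.15,0.01],[-0.062,-0.152,0.01],[-0.062,-0.152,0.01]],"grip":[0,0,0,0,0]}'
python3 - <<'E'
from h import *
st=env.state();print(st["t"],st["ee_pos"])
im=snap("wrist","w6")
for r in env.look_for("wrist","tin_a"): print(r)
for X in((.527,-.176,.105),(.464,-.3275,.105)): print(proj("wrist",X,st))
E
```

```text
t: 15.82
ee_pos: [0.5266, -0.176, 0.0549]
tcp_rot: [[-0.391, 0.92, 0.001], [0.92, 0.391, -0.0], [-0.001, 0.0, -1.0]]
contact_force: [-0.3, 0.5, -1.2]
width: 0.699
grip_force: 65.1
t: 16.08
ee_pos: [0.5265, -0.1759, 0.0549]
tcp_rot: [[-0.391, 0.92, 0.001], [0.92, 0.391, -0.0], [-0.0, 0.0, -1.0]]
contact_force: [-0.5, 0.5, 2.5]
width: 0.699
grip_force: 65.2
t: 16.7
ee_pos: [0.5259, -0.1757, 0.2162]
tcp_rot: [[-0.391, 0.92, -0.001], [0.92, 0.391, 0.0], [0.0, -0.0, -1.0]]
contact_force: [2.1, -0.6, 0.2]
width: 0.998
grip_force: 0.0
t: 17.32
ee_pos: [0.464, -0.3277, 0.2244]
tcp_rot: [[-0.39, 0.921, -0.0], [0.921, 0.39, 0.001], [0.001, -0.0, -1.0]]
contact_force: [-0.1, 0.7, -0.5]
width: 1.0
grip_force: 0.0
17.325 [ 0.46400589 -0.3276914   0.22440013]
{'box': [394.6, 22.3, 105.9, 79.0], 'p': 0.6}
{'box': [292.0, 151.2, 64.5, 75.1], 'p': 0.59}
[466.01139615  60.66693861]
[322.86373669 195.37849225]
```

View pics/w6.png

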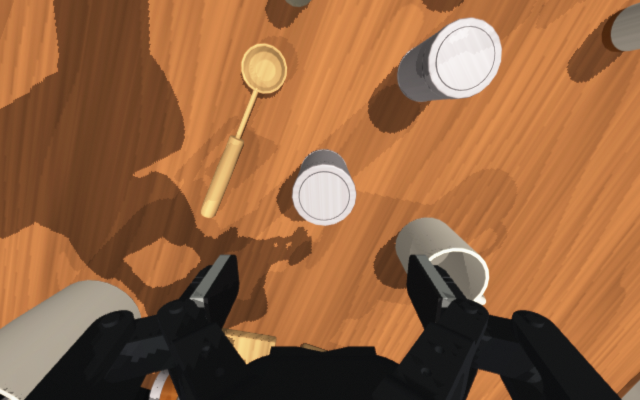

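```bash
python3 -m crank '{"angular":[[0,0,0],[0,0,0],[0,0,0],[0,0,0],[0,0,0]],"xyz":[[0,0,-0.06],[0,0,-0.12],[0,0,-0.16],[0,0,-0.170],[0,0,-0.170]],"grip":[0,0,0,0,50]}'
python3 -m crank '{"angular":[[0,0,0],[0,0,0],[0,0,0],[0,0,0],[0,0,0]],"xyz":[[0,0,0],[0,0,0],[0,0,0],[0,0,0],[0,0,0]],"grip":[100,255,255,255,255]}'
python3 -m crank '{"angular":[[0,0,0],[0,0,0],[0,0,0],[0,0,0],[0,0,0]],"xyz":[[0,0,0.015],[0,0,0.04],[0,0,0.05],[0,0,0.05],[0,0,0.05]],"grip":[255,255,255,255,255]}'
python3 weigh.py
```

```text
t: 18.05
ee_pos: [0.4648, -0.3275, 0.0551]
tcp_rot: [[-0.392, 0.92, 0.0], [0.92, 0.392, 0.0], [-0.0, 0.0, -1.0]]
contact_force: [0.3, 0.2, -0.8]
width: 0.819
grip_force: 0.0
t: 18.68
ee_pos: [0.4652, -0.3285, 0.0564]
tcp_rot: [[-0.391, 0.921, 0.002], [0.921, 0.391, -0.002], [-0.003, 0.002, -1.0]]
contact_force: [1.4, 1.0, 9.1]
width: 0.698
grip_force: 65.7
t: 19.3
ee_pos: [0.464, -0.3276, 0.1041]
tcp_rot: [[-0.391, 0.921, -0.001], [0.921, 0.391, 0.001], [0.001, -0.0, -1.0]]
contact_force: [-0.5, -0.5, -1.6]
width: 0.695
grip_force: 65.2
t 19.85 pos [ 0.46424867 -0.32781241  0.10450392] F [-0.033 -0.071 -2.286] se [0.11  0.163 0.141] J [-85.723 -28.182] T [-0.006 -0.013 -0.006] 0.6914160464391187 65.22329758736305
```

```bash
python3 -m crank '{"angular":[[0,0,0],[0,0,0],[0,0,0],[0,0,0],[0,0,0]],"xyz":[[0,0,-0.025],[0,0,-0.040],[0,0,-0.045],[0,0,-0.047],[0,0,-0.0485]],"grip":[255,255,255,255,255]}'
python3 -m crank '{"angular":[[0,0,0],[0,0,0]],"xyz":[[0,0,0],[0,0,0]],"grip":[255,255]}'
python3 -m crank '{"angular":[[0,0,0],[0,0,0],[0,0,0],[0,0,0],[0,0,0]],"xyz":[[0,0,0],[0,0,0],[0,0,0.04],[0,0,0.10],[0,0,0.16]],"grip":[100,0,0,0,0]}'
python3 -m crank '{"angular":[[0,0,0],[0,0,0],[0,0,0],[0,0,0],[0,0,0]],"xyz":[[0.01,0.06,0.01],[0.02,0.12,0.01],[0.03,0.18,0.01],[0.045,0.24,0.01],[0.0545,0.288,0.01]],"grip":[0,0,0,0,0]}'
python3 -m crank '{"angular":[[0,0,0],[0,0,0]],"xyz":[[0,0,0],[0,0,0]],"grip":[0,0]}'
python3 - <<'E'
from h import *
st=env.state();print(st["t"],st["ee_pos"])
im=snap("wrist","w7")
for r in env.look_for("wrist","tin_a"): print(r)
print(proj("wrist",(.5185,-.04,.105),st))
E
```

```text
t: 20.52
ee_pos: [0.4645, -0.328, 0.0565]
tcp_rot: [[-0.391, 0.921, 0.001], [0.921, 0.391, -0.0], [-0.001, 0.0, -1.0]]
contact_force: [-0.5, -0.5, -2.5]
width: 0.695
grip_force: 65.3
t: 20.78
ee_pos: [0.4644, -0.3279, 0.0564]
tcp_rot: [[-0.391, 0.92, 0.0], [0.92, 0.391, -0.0], [-0.0, 0.0, -1.0]]
contact_force: [0.4, 0.4, 0.2]
width: 0.699
grip_force: 65.4
t: 21.4
ee_pos: [0.464, -0.3277, 0.2178]
tcp_rot: [[-0.391, 0.921, -0.0], [0.921, 0.391, 0.0], [0.0, -0.0, -1.0]]
contact_force: [0.1, -0.8, 0.8]
width: 0.997
grip_force: 0.0
t: 22.02
ee_pos: [0.519, -0.0376, 0.2263]
tcp_rot: [[-0.391, 0.92, 0.0], [0.92, 0.391, -0.0], [-0.0, 0.0, -1.0]]
contact_force: [0.5, -0.7, -1.4]
width: 1.003
grip_force: 0.0
t: 22.28
ee_pos: [0.5187, -0.0401, 0.2261]
tcp_rot: [[-0.391, 0.92, -0.0], [0.92, 0.391, -0.0], [-0.0, -0.0, -1.0]]
contact_force: [-0.0, -0.8, 0.4]
width: 0.999
grip_force: 0.0
22.275 [ 0.51869561 -0.04006398  0.22608491]
{'box': [251.3, 243.7, 60.8, 86.5], 'p': 0.94}
{'box': [161.6, 317.9, 75.9, 79.6], 'p': 0.89}
{'box': [288.1, 147.7, 65.9, 75.3], 'p': 0.87}
{'box': [398.1, 0.7, 38.9, 11.2], 'p': 0.66}
[322.63353789 194.81161714]
```

Tin 1 sits where predicted; regrasp and lift 130 mm.

```bash
python3 -m crank '{"angular":[[0,0,0],[0,0,0],[0,0,0],[0,0,0],[0,0,0]],"xyz":[[0,0,-0.06],[0,0,-0.12],[0,0,-0.16],[0,0,-0.172],[0,0,-0.172]],"grip":[0,0,0,0,50]}'
python3 -m crank '{"angular":[[0,0,0],[0,0,0],[0,0,0],[0,0,0],[0,0,0]],"xyz":[[0,0,0],[0,0,0],[0,0,0],[0,0,0],[0,0,0]],"grip":[100,255,255,255,255]}'
python3 -m crank '{"angular":[[0,0,0],[0,0,0],[0,0,0],[0,0,0],[0,0,0]],"xyz":[[0,0,0.015],[0,0,0.05],[0,0,0.09],[0,0,0.12],[0,0,0.135]],"grip":[255,255,255,255,255]}'
python3 -m crank '{"angular":[[0,0,0],[0,0,0],[0,0,0],[0,0,0],[0,0,0]],"xyz":[[0,0,0],[0,0,0],[0,0,0],[0,0,0],[0,0,0]],"grip":[255,255,255,255,255]}'
python3 weigh.py
python3 - <<'E'
from h import *
a=snap("side","s1"); b=env.read_camera("top")
a=cv2.resize(a[80:380,200:520],(427,400)); b=cv2.resize(b[100:300,200:520],(373,233)); b=cv2.copyMakeBorder(b,0,167,0,0,0)
cv2.imwrite("pics/fin.png",np.hstack([a,b])[:,:,::-1])
E
```

```text
t: 23.0
ee_pos: [0.5189, -0.0404, 0.0543]
tcp_rot: [[-0.39, 0.921, -0.0], [0.921, 0.39, 0.0], [0.0, -0.0, -1.0]]
contact_force: [0.2, -0.6, -0.2]
width: 0.816
grip_force: 0.0
t: 23.62
ee_pos: [0.5196, -0.0401, 0.0556]
tcp_rot: [[-0.391, 0.92, 0.002], [0.92, 0.391, -0.001], [-0.002, 0.002, -1.0]]
contact_force: [-2.3, -1.7, 10.0]
width: 0.699
grip_force: 66.3
t: 24.25
ee_pos: [0.5193, -0.0399, 0.1916]
tcp_rot: [[-0.391, 0.92, 0.003], [0.92, 0.391, -0.0], [-0.002, 0.003, -1.0]]
contact_force: [-0.3, 0.1, -3.4]
width: 0.698
grip_force: 66.6
t: 24.88
ee_pos: [0.5186, -0.0398, 0.1887]
tcp_rot: [[-0.391, 0.921, -0.001], [0.921, 0.391, 0.0], [0.0, -0.001, -1.0]]
contact_force: [0.4, 1.1, -3.5]
width: 0.702
grip_force: 66.6
t 25.425 pos [ 0.51877845 -0.0398339   0.1890958 ] F [ 0.127  0.063 -3.935] se [0.117 0.181 0.179] J [-74.9   -33.441] T [-0.017 -0.005 -0.008] 0.6978754087211567 66.5989152342081
```

View pics/fin.png

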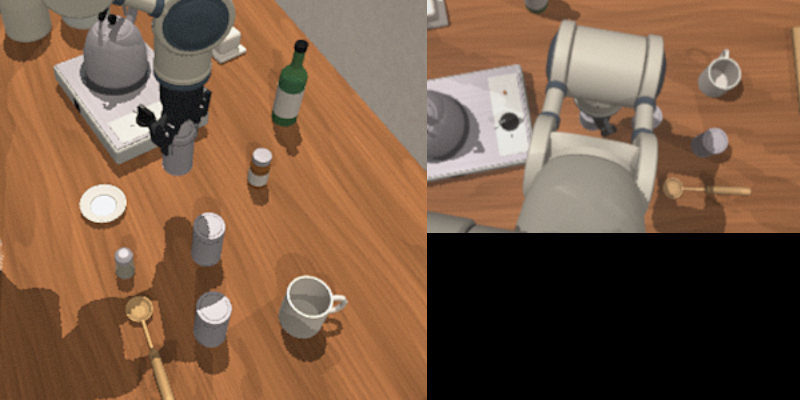

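The picture shows the held tin upright in the air at (178,155). The two lighter tins stand at (208,240) and (212,320), and nothing else has moved.

```bash
python3 -c "
from bench import env
print(env.hand_in())"
```

```text
the job is handed in; nothing more can be done
None
```

I turned the hotplate on and weighed all three tins by lifting them at about 3.8 N, 1.5 N and 2.3 N. I handed the job in with the heaviest, the one nearest the hotplate, held upright about 13 cm above the worktop and the other two standing; the hand-in gave no verdict.

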